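Open the spring-lidded bolt box on the welding bench

ROBOT

A 6-joint arm with a two-finger parallel gripper is mounted at the origin on the work surface. World frame = base frame: x ahead of the robot, y to its left, z up, the work surface at z = 0. Lengths are in mm, angles in rad, forces in N, time in s.
With the tool pointing down it reaches from about 275 to 825 mm from the base axis. Payload 5.2 kg.
Tool frame: the origin (TCP) lies at the very end of the fingers, on their centre line; the grasp point (between the pads) lies 19 mm behind it; z points along the fingers, y is the direction in which the jaws open and shut (so a half turn about z gives the same grasp; the last joint's range is limited). The gripper opens to 93 mm and grips with 3 to 60 N. Pads are 15 mm wide; open, the fingers measure 128 mm over their backs; the gripper's body (75 mm by 188 mm) begins 65 mm behind the grasp point.
Start: joints at [-1.377, 0.259, 1.535, -0, 1.348, -0.203], TCP at [212.579, -507.263, 218.653] pointing down, gripper open.
Joint ranges: [-3.14, 3.14], [-0.91, 2.08], [0.19, 2.58], [-1.22, 4.36], [0.22, 2.71], [-3.12, 3.12]. Speed limits (rad/s): [2.57, 2.57, 3.14, 3.14, 3.14, 3.14].

INTERFACE

Orientations are given as [roll, pitch, yaw] about the fixed x, y, z axes, in that order (R = Rz(yaw) Ry(pitch) Rx(roll)).
In Python, from bench import robot gives the robot as it stands. The module is installed in compiled form; this text tells all that it offers. Calls block until the motion is done:
- robot.move_ptp(position, orientation): joint-space move of the TCP to a pose.
- robot.move_linear(position, ori=None, speed=150, f_stop=None): straight line of the TCP; ori=None keeps the orientation; speed is the mean speed in mm/s. With f_stop (N) it stops when the force on the tool has changed by that much, and returns True; else False.
- robot.move_j(angles): joint-space move.
- robot.move_gripper(opening): opening from 0.0 (shut) to 1.0 (fully open); the grip force is fixed at half the most; returns when the fingers have stopped.
- robot.sleep(seconds).
- robot.inverse_kinematics(position, orientation): joint angles nearest the present ones, or None.
- robot.get_image(name): name is "side" or "top" or "wrist"; returns a dict with "img" (400x640x3 uint8, blue, green, red), "fovy" (degrees; the focal length in pixels is half the picture's height over the tangent of half this angle, whatever the lens; pixels are square), "cx", "cy" (the principal point, pixels), "eye" and "orientation" of the camera in the world. Camera axes: x right, y down, z forward; pixel columns grow to the right and rows downward; lengths in mm; the calibration is good to about 2 mm. A picture is of the moment at which its call begins. There is no depth.
A pose or a line that the arm cannot do raises robot.MotionError and nothing moves.
- robot.hand_in(): hands the job in, once; it reports no verdict.
Readings, each from a call of its own:
- robot.current_t(): time.
- robot.current_qpos(): joint angles.
- robot.current_joint_vel(): joint speeds.
- robot.current_joint_efforts(): joint torques, N m.
- robot.current_tcp_pos(): TCP position.
- robot.current_eef_rot(): TCP orientation.
- robot.current_contact_force(): force on the tool from outside, world axes, zero at the start.
- robot.current_ft_torque(): the same for the moment, N m.
- robot.current_gripper_width(): opening from 0.0 (shut) to 1.0 (fully open).
Only numpy, scipy, OpenCV 4.12 (cv2) and the standard library are available. Lean on these libraries where they do the work, as an engineer would, in place of code of your own. Each camera call takes 0.05 s, during which the arm holds its last target. There are 200 camera calls.

TASK

Open the grey steel bolt box so that the fitter can get at the bolts: with the fingertips press down the release tab that sticks out at its front until the spring-loaded lid pops up, then push the lid up and over, past upright, until it leans back against its stop, and leave it open with the tab let go. Do not pick up or push the box along the bench, and leave the grinder, the flange, the carton and the bolt standing by the box as they are: nothing is to be grasped.

Things in the scene. Friction and masses are not known exactly. Their poses are not given: they have to be found in the camera images.
- case: The bolt box: open steel box with a flat hinged steel lid, 130 mm (x) by 160 mm (y), lid top 60 mm above the bench, about 4 kg with its bolts, standing loose. Origin: centre of its underside. Own axes: x from the front (release tab) to the back (lid hinge), y along the hinge, z up. It can be turned on the bench by up to 0.4 rad; its front roughly faces the robot.
- tab_press (a point): Where to press the release tab: top face of its dark steel paddle, 36 mm above the bench. Paddle 40 mm (box x) by 44 mm, 4 mm thick, from 15 to 55 mm in front of the box wall; this point is 43 mm before the wall and sinks 8 mm when pressed. At the paddle's inner end a 30 mm wide stem rises to a hook over the lid's edge and tips up to 8 mm outwards: press here, not on the stem.
- tab (a joint): Release tab, rad: 0 at rest, 0.26 fully pressed down. Spring return; at tab_press it starts to give at about 2 N and is fully down at about 6 N. The hook lets the lid go at about 0.17.
- lid (a joint): Lid angle, rad: 0 shut, 1.57 upright, 1.9 fully open at its stop. Once the tab is pressed a spring plunger lifts it to about 0.6 within a second, no further; from there it takes 1 to 2 N at the free edge. The hinge is damped: short of upright the lid sinks back to about 0.6, past upright it leans over slowly to the stop and stays.
- lid_hinge (a point): Middle of the lid's hinge axis, on the box: 65 mm behind the box centre (box +x), 58 mm above the bench; the axis runs along box y.
- lid_edge (a point): Middle of the lid's free front edge, 138 mm from the hinge axis; moves with the lid (lid 164 mm wide along the hinge, 4 mm thick). Shut, it overhangs the box wall by 8 mm, 58 mm above the bench; popped up at 0.6 it is about 136 mm above the bench; fully open about 189 mm, 45 mm behind the hinge.
- bolt: Bystander: steel hex bolt standing on its head beside the box on its +y side, 80 mm tall, head 27 mm across. Origin: centre of its underside. Leave alone.
- grinder: Bystander: cordless angle grinder lying on the bench, 333 mm long along its x, 125 mm across its disc guard at +x, 75 mm high. Origin on the bench below the barrel, 195 mm from the battery end. Leave alone.
- flange: Bystander: steel pipe flange, 115 mm diameter, 36 mm high, lying flat. Origin: centre of its underside. Leave alone.
- carton: Bystander: small open cardboard carton of bolts, 70 mm (x) by 110 mm (y) by 45 mm. Origin: centre of its underside. Leave alone.

How it is judged (in metres and radians):
On the way, in this order (a step that is already met when the one before it is completed fails the run):
1. the release tab is pressed down (value of joint tab above 0.1 rad and value of joint lid below 0.3 rad).
2. the freed lid has popped up on its spring (value of joint lid above 0.45 rad), for 0.1 s.
3. the lid has been pushed over past upright to its stop (value of joint lid above 1.75 rad), for 0.2 s.
At the end, for the whole second after the job is handed in: The lid leans open past upright (joint over 1.75 of 1.9 rad) at rest, the tab is back up (under 0.05 rad), the box stands level within 30 mm of where it stood, and the four bystanders are within 20 mm of where they stood, the bolt still upright (value of joint lid above 1.75 rad and velocity of joint lid between -0.1 and 0.1 rad/s and value of joint tab below 0.05 rad and distance of case from where it was at the start of the episode below 0.03 m and angle between case's own z axis and vertical below 0.05 rad and linear speed of case below 0.02 m/s and angle between bolt's own z axis and vertical below 0.1 rad and distance of each of grinder, flange, carton, bolt from where it was at the start of the episode below 0.02 m); the robot touches nothing.
It fails at once if the box is pushed along the bench (over 30 mm), lifted or carried (distance of case from where it was at the start of the episode above 0.03 m).
It fails at once if the box is tipped up (angle between case's own z axis and vertical above 0.15 rad).
It fails at once if the standing bolt is knocked over (angle between bolt's own z axis and vertical above 0.3 rad).
It fails at once if the grinder, flange, carton or bolt is lifted or shifted by over 20 mm (distance of any of grinder, flange, carton, bolt from where it was at the start of the episode above 0.02 m).
It also fails if it takes over 48 s, if anything falls off the work surface, if the arm or the gripper's body presses on something with over 40 N, if the wrist force passes 120 N, or if a joint passes its speed limit or range.

## Working session

There is one attempt and no reset: what is moved stays moved. The work goes in short steps, each a Python script; the robot and the scene stay as the last script left them, time stands still between calls to the robot, and variables do not carry over. Pictures are saved under pics/ and viewed, about 8 in all and at most 12, crops included, and the job is handed in when it is done.

```bash
mkdir -p pics
cat > h.py <<'E'
import numpy as np, cv2
from scipy.spatial.transform import Rotation as R
from bench import robot
def shot(n,f=None):
    d=robot.get_image(n)
    if f: cv2.imwrite('pics/'+f,d['img'])
    return d
def cam(d):
    o=np.array(d['orientation'],float)
    M=R.from_euler('xyz',o).as_matrix() if o.size==3 else o.reshape(3,3)
    return M, d['img'].shape[0]/2/np.tan(np.radians(d['fovy'])/2), np.array(d['eye'],float)
def ray(d,u,v,z):
    M,f,e=cam(d); r=M@np.array([(u-d['cx'])/f,(v-d['cy'])/f,1]); return e+r*(z-e[2])/r[2]
def proj(d,p):
    M,f,e=cam(d); c=M.T@(np.array(p)-e); return np.array([d['cx']+f*c[0]/c[2],d['cy']+f*c[1]/c[2]])
E
python3 - <<'E'
from h import *
for n in('top','side'):
    d=shot(n,n+'1.png'); print(n,{k:v for k,v in d.items() if k!='img'})
print(robot.current_eef_rot(),robot.current_t())
E
```

```text
top {'fovy': 55.4611175114088, 'cx': 316.56793114661895, 'cy': 200.19720078072245, 'eye': array([ 406.15967766,   98.10127315, 1064.63687551]), 'orientation': array([-2.9627433 ,  0.01040468, -1.55245996])}
side {'fovy': 47.71436407523063, 'cx': 319.5302766886714, 'cy': 204.66150477059253, 'eye': array([ 491.4879405 , -709.92857409,  975.2567445 ]), 'orientation': array([-2.4081772 , -0.01475457, -0.11233747])}
[-3.14004500e+00 -2.98209632e-04  3.96786900e-01] 0.1
```

View pics/top1.png

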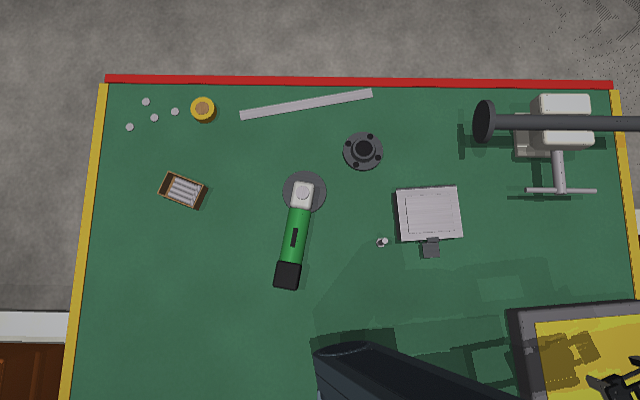

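View pics/side1.png

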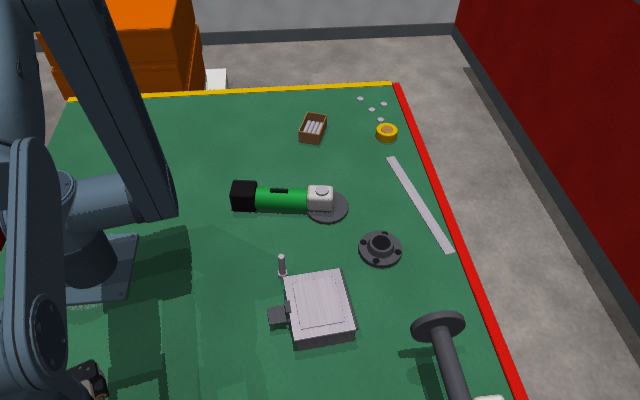

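The top view shows the lid with corners at about (395,190), (457,185), (463,237) and (400,243). The tab is at (431,249) and the bolt at (382,242). A fixed fixture stands behind and to the right of the box, around (485,122). The side view agrees: lid at about (320,305), tab (278,315), bolt (282,263).

Run:
```python
from h import *
for n,roi in(('top',(388,178,475,246)),('side',(280,266,362,352))):
    d=shot(n); im=d['img']; x0,y0,x1,y1=roi
    hsv=cv2.cvtColor(im,cv2.COLOR_BGR2HSV); m=np.zeros(im.shape[:2],np.uint8)
    m[y0:y1,x0:x1]=((hsv[...,1]<40)&(hsv[...,2]>125))[y0:y1,x0:x1]*255
    m=cv2.morphologyEx(m,cv2.MORPH_OPEN,np.ones((3,3)))
    m=cv2.morphologyEx(m,cv2.MORPH_CLOSE,np.ones((7,7)))
    c=max(cv2.findContours(m,0,2)[0],key=cv2.contourArea)[:,0]
    P=np.array([ray(d,u,v,60)[:2] for u,v in c],np.float32)
    r=cv2.minAreaRect(P); print(n,r, cv2.boxPoints(r).round(0).tolist())
    # tab: dark gray pixels
    roi=(415,240,445,262) if n=='top' else (262,300,292,332)
    x0,y0,x1,y1=roi; t=np.zeros_like(m)
    t[y0:y1,x0:x1]=((hsv[...,1]<70)&(hsv[...,2]<110))[y0:y1,x0:x1]*255
    c=max(cv2.findContours(t,0,2)[0],key=cv2.contourArea)[:,0]
    P=np.array([ray(d,u,v,36)[:2] for u,v in c],np.float32)
    r=cv2.minAreaRect(P); print(' tab',r)
    for b in([(382,242)] if n=='top' else [(282,257)]): print(' bolt top',ray(d,*b,80))
    v=np.hstack([cv2.resize(a,None,fx=4,fy=4,interpolation=0)for a in((im[175:265,375:475],) if n=='top' else (im[245:355,262:362],))]); cv2.imwrite(f'pics/{n}2.png',v)
```

```text
top ((557.719482421875, -187.51467895507812), (137.1092529296875, 163.47613525390625), 5.023659706115723) [[482.0, -112.0], [497.0, -275.0], [633.0, -263.0], [619.0, -100.0]]
 tab ((465.6473388671875, -198.66387939453125), (45.23113250732422, 51.82575607299805), 1.0060731172561646)
 bolt top [477.3857735  -58.82852751  80.        ]
side ((559.40673828125, -187.68556213378906), (137.06838989257812, 163.92266845703125), 4.9737324714660645) [[484.0, -112.0], [498.0, -275.0], [635.0, -263.0], [621.0, -100.0]]
 tab ((470.2895202636719, -191.01223754882812), (52.93230056762695, 56.295406341552734), 4.314713478088379)
 bolt top [486.01210431 -69.46094142  80.        ]
```

Both views agree to 2 mm on the lid: 137 × 163.5 mm, centred at about (558.5, −187.6), turned by 0.087 rad. That puts the box origin near (562.5, −187.2) and the press point near (455, −197). I'll press with the closed fingers tilted 30°, so the gripper body stays clear of the lid as it pops up.

```bash
cat >> h.py <<'E'
psi=0.087; C=np.array([562.5,-187.2,0]); B=R.from_euler('z',psi)
def W(x,y,z): return C+B.apply([x,y,z])
def ori(t):  # fingers tilted by t rad from down towards box +x, jaws along box y
    z=np.array([np.sin(t),0,-np.cos(t)]); y=np.array([0,-1,0]); x=np.cross(y,z)
    return (B*R.from_matrix(np.column_stack([x,y,z]))).as_euler('xyz')
E
python3 - <<'E'
from h import *
a=np.radians
for t,p in((30,(-108,0,140)),(30,(-108,0,35)),(45,(-90,0,60)),(45,(-20,0,80)),(45,(65,0,160)),(60,(65,0,160)),(45,(85,0,160))):
    q=robot.inverse_kinematics(W(*p),ori(a(t))); print(t,p,None if q is None else np.round(q,2))
robot.move_gripper(0)
robot.move_linear([260,-430,300])
robot.move_ptp(W(-108,0,110),ori(a(30)))
print(robot.current_tcp_pos(),robot.current_t())
shot('side','side3.png'); shot('wrist','wrist3.png')
im=[cv2.imread('pics/'+f) for f in('side3.png','wrist3.png')]
cv2.imwrite('pics/c3.png',np.hstack([cv2.resize(im[0][220:380,200:400],(400,320)),cv2.resize(im[1],(400,320))]))
E
```

```text
30 (-108, 0, 140) [-0.99  0.03  2.16  0.66  0.8   0.06]
30 (-108, 0, 35) [-0.99  0.26  2.28  0.98  0.56 -0.35]
45 (-90, 0, 60) [-1.16  0.31  2.4   1.43  0.74 -0.94]
45 (-20, 0, 80) [-0.96  0.3   2.27  1.44  0.66 -0.72]
45 (65, 0, 160) [-0.77  0.23  2.05  1.15  0.63 -0.19]
60 (65, 0, 160) [-0.89  0.32  2.22  1.73  0.82 -0.87]
45 (85, 0, 160) [-0.74  0.26  2.01  1.15  0.61 -0.15]
[ 455.4274327  -198.07600695  110.63590803] 3.9417
```

View pics/c3.png

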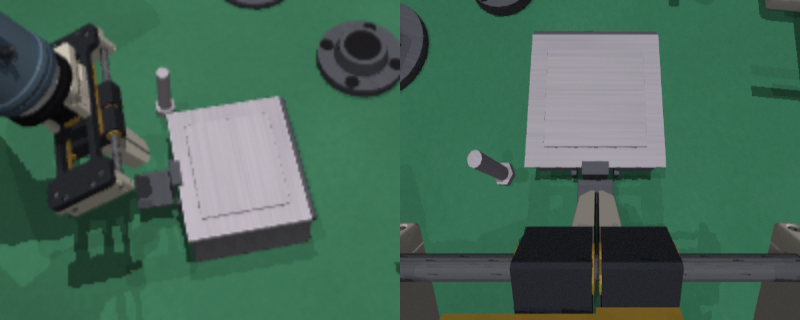

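The crops show the closed fingers directly over the paddle: the wrist view has the finger and tab on the same line near (595,190), and the bolt is clear at (490,165). Next I press straight down with a force stop.

Run:
```python
from h import *
o=ori(np.radians(30))
robot.move_linear(W(-106,0,52),o,speed=80)
f0=robot.current_contact_force()
s=robot.move_linear(W(-106,0,27),o,speed=15,f_stop=9)
print(s,robot.current_tcp_pos(),np.round(robot.current_contact_force()-f0,1))
robot.sleep(1.2)
shot('side','side4.png'); d=shot('top')
robot.move_linear(W(-112,0,80),o,speed=100)
robot.sleep(.3); e=shot('side'); print(robot.current_t(),np.round(robot.current_contact_force()-f0,1))
im=cv2.imread('pics/side4.png')
cv2.imwrite('pics/c4.png',np.hstack([cv2.resize(i[220:380,200:400],(400,320)) for i in(im,e['img'])]))
```

```text
True [ 457.76068672 -196.39269275   30.72556677] [-3.4  1.5  8.8]
8.5333 [0.7 1.2 0.7]
```

View pics/c4.png

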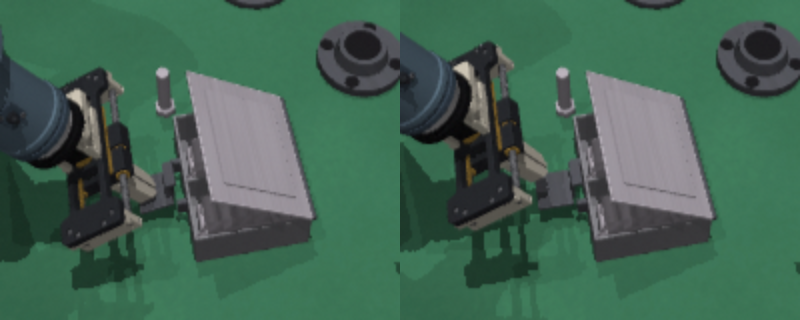

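The lid has popped up to about 0.6 rad and the tab is released. Now I slide the tilted fingers under the free edge and push the lid up along an arc about the hinge.

Run:
```python
from h import *
o=ori(np.radians(45)); H=np.array([65,58])
def P(a,off,back=0,r=105):
    p=H+r*np.array([-np.cos(a),np.sin(a)])-off*np.array([np.sin(a),np.cos(a)])+back*np.array([-.707,.707])
    return W(p[0],0,p[1])
robot.move_linear(P(.6,24,80),o,speed=100)
s=robot.move_linear(P(.6,24),o,speed=80,f_stop=8); print('in',s,robot.current_tcp_pos())
assert not s
for a in np.linspace(.75,1.85,7):
    s=robot.move_linear(P(a,9),o,speed=50,f_stop=15)
    print(round(a,2),s,np.round(robot.current_tcp_pos()),np.round(robot.current_contact_force(),1),round(robot.current_t(),1))
    if s: break
e=shot('side'); cv2.imwrite('pics/c5.png',cv2.resize(e['img'][180:380,160:410],(750,600)))
```

```text
in False [ 527.38880974 -190.29976577   97.63819974]
0.75 False [ 544. -189.  123.] [-1.4  0.2 -0.2] 11.4
0.93 False [ 558. -188.  137.] [-0.1 -0.7 -0.1] 11.9
1.12 False [ 573. -186.  148.] [-0.7 -1.   0.6] 12.4
1.3 False [ 591. -185.  157.] [-0.  -0.4  0.5] 13.0
1.48 False [ 609. -183.  162.] [-0.5 -0.8 -0.2] 13.5
1.67 False [ 629. -181.  163.] [0.3 0.1 0.1] 14.0
1.85 False [ 648. -180.  161.] [-0.  -0.3  0.5] 14.6
```

View pics/c5.png

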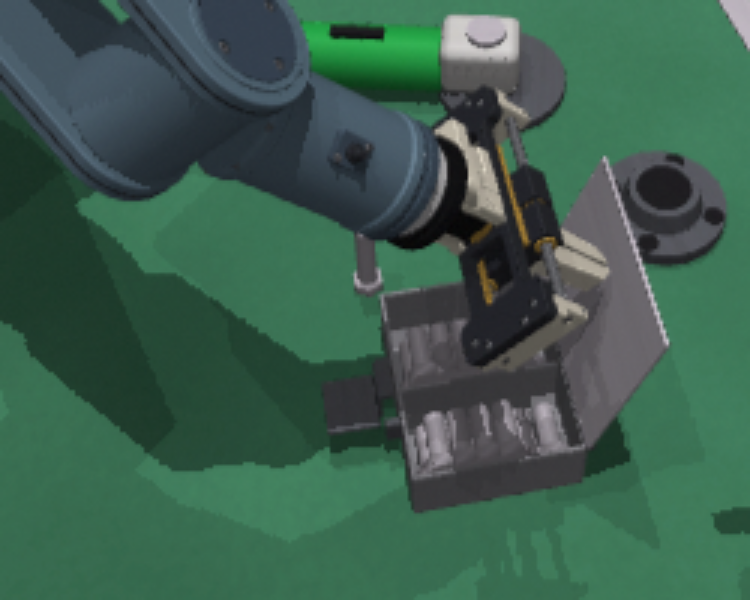

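The lid is past upright and leaning back, and the bolt is still standing at (368,265). I'll retreat up and back, let the lid settle, then measure.

Run:
```python
from h import *
robot.sleep(.8)
p=np.array(robot.current_tcp_pos())
robot.move_linear(p+B.apply([-130,0,130]),speed=120)
robot.move_linear(p+B.apply([-260,-100,180]),speed=150)
robot.sleep(1.5)
e=shot('side'); t=shot('top'); print(robot.current_t())
for a in(1.57,1.75,1.9):
    q=[(65-138*np.cos(a),y,58+138*np.sin(a)) for y in(-82,82)]
    print(a,[proj(e,W(*i)).round(1).tolist() for i in q],[proj(t,W(*i)).round(1).tolist() for i in q])
print('box front bottom corners',[proj(e,W(-65,y,0)).round(1).tolist() for y in(-80,80)])
cv2.imwrite('pics/c6.png',cv2.resize(e['img'][180:380,230:430],(600,600)))
im=t['img'];cv2.imwrite('pics/t6.png',cv2.resize(im[120:280,340:540],(750,600)))
```

```text
19.9917
1.57 [[360.4, 296.8], [341.3, 232.4]] [[476.6, 172.8], [406.7, 177.7]]
1.75 [[372.5, 295.3], [352.1, 231.4]] [[474.7, 162.9], [405.3, 167.7]]
1.9 [[381.9, 295.0], [360.7, 231.6]] [[472.6, 155.4], [403.9, 160.2]]
box front bottom corners [[297.1, 350.9], [286.5, 290.1]]
```

View pics/c6.png

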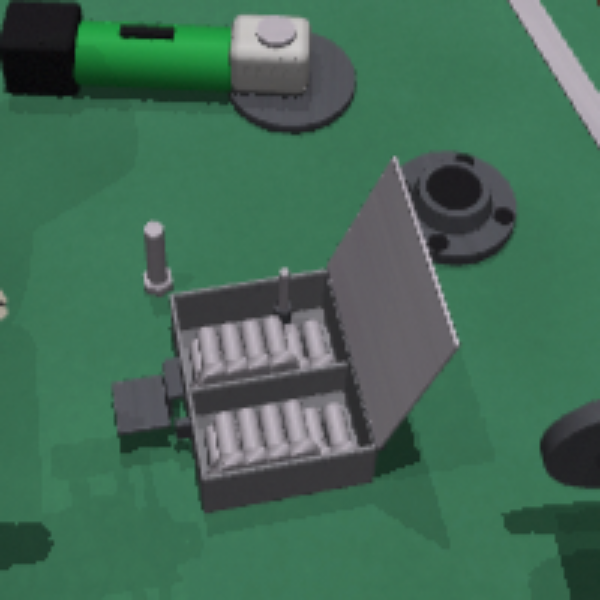

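View pics/t6.png

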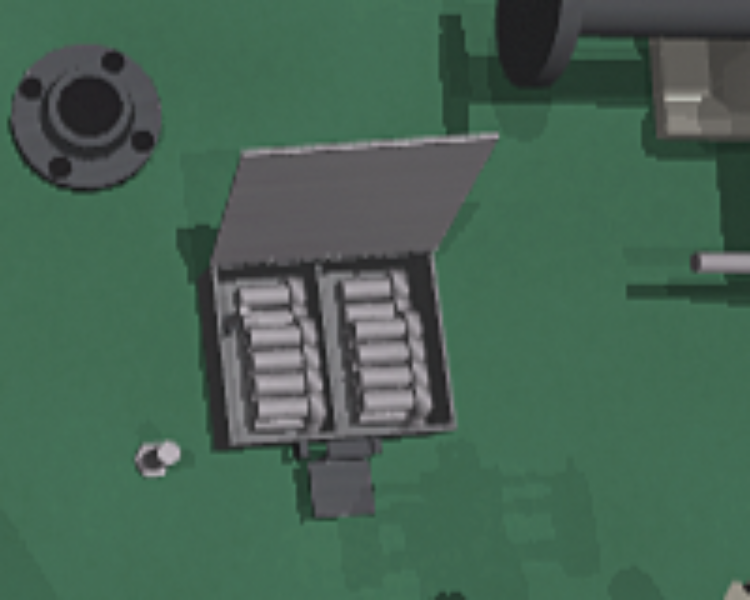

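The side view has the lid's free-edge corners at (361.7,232.3) and (382.7,295), against (360.7,231.6) and (381.9,295.0) predicted for 1.9 rad. The top view agrees. The box's front corner at (298,350) matches the (297,351) predicted from its start pose. The tab is up, the bolt is upright and the arm is clear.

```bash
python3 -c "
from h import *
print(np.abs(robot.current_joint_vel()).max(),robot.current_contact_force()); robot.hand_in()"
```

```text
0.0017988591972562115 [-0.351719    0.55569342 -0.219684  ]
the job is handed in; nothing more can be done
```

The bolt box is open with its lid leaning back on the stop, and the job is handed in at about 20 s of the 48 s allowed. No verdict was reported.

**What I did:** I found the box in both fixed cameras, which agreed to about 2 mm. I pressed the tab with closed fingertips, tilted 30°, until the force stop at about 9 N, and the lid popped up. After letting the tab go, I pushed the lid over from underneath along its arc, with readings of about 1.5 N at most, and drew the arm clear.

**Last checks:**
- **Lid:** its edge corners lie within about 1 pixel of the position predicted for 1.9 rad in the side view, and the top view agrees.
- **Box:** its front corner is within about 1 pixel of where it started.
- **Tab:** it looks fully back up. I judged this by eye and did not measure the angle.
- **Bystanders:** the bolt is upright. The bolt, grinder and flange look unmoved by eye. The carton was outside the final crops, but the arm never went near it.
- **Robot:** at rest, touching nothing; contact force was under 1 N.

No check failed or disagreed.

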